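# Take apart the glue-up press and put each part in its place

### The job

The glue has set on the two laminated blanks under the block plane and the plywood caul: take the stack apart. Park the plane flat in its cork-lined rest, put the caul back in its rack, and lay each blank flat, centred and square, across the pair of bearers that suits its length (the long one on the wide pair, the short one on the close pair). Do not let a blank down on the bare iron table, and leave the glue bottle and the chisel where they are.

Things in the scene. Friction and masses are not known exactly. Their poses are not given: they have to be found in the camera images.
- block_plane: The weight on top of the stack: black and steel block plane, 165 mm long along y, 52 wide along x, 56 high, under 0.9 kg. Origin at the centre of its flat sole, z up. Upright cheeks, 52 mm apart outside, reach 7 to 34 mm above the sole almost full length: take it across them at the middle. It lies across the caul, both ends overhanging.
- caul: The caul: plain pale plywood bar with a dark hang hole near one end, 170 mm long along its x axis, 60 mm wide along y, 18 mm thick. Origin at the centre of its underside, z up. It lies across both blanks, below the plane; take it across its 60 mm width.
- blank_long: The long laminated blank, three strips pale, dark, pale as seen from above: 160 mm long along its y axis, 40 mm wide along x, 28 mm high. Origin at the centre of its underside, z up. It stands on a white press board 12 mm thick, about 45 mm from the short blank beside it; either may be the nearer one.
- blank_short: The short laminated blank, three strips dark, pale, dark as seen from above: 100 mm long along its y axis, 40 mm wide along x, 28 mm high. Origin at the centre of its underside, z up. On the press board beside the long blank.
- plane_rest: The plane's place (fixed): low brown wooden tray with a cork floor, inside 71 mm along its x axis and 185 mm along y. The floor is 6 mm above the table; the lip round it is 9 mm wide, its top 11 mm above the table. Origin on the table under its centre. The plane lies in it along y, either way round.
- caul_rack: The caul's place (fixed): dark wooden rack, two saddles 55 mm either side of its centre along y (each 18 mm wide), joined by a spine 8 mm high. They carry the caul 12 mm above the table between end posts 34 mm high, 80 mm apart along x (106 over all). Origin on the table under its centre. The caul lies in both saddles, its length along the rack's y, either way round.
- bearers_wide: The wide pair of bearers (fixed), for the long blank: two parallel pale sticks, each 90 mm long along x, 18 mm wide along y and 16 mm high, centrelines 124 mm apart along y. Origin on the table midway between them. The blank lies on top of both, along y, either way round.
- bearers_close: The close pair of bearers (fixed), for the short blank: two darker, orange-brown sticks of the same size as those of the wide pair, but centrelines only 60 mm apart along y. Origin on the table midway between them. The blank lies on top of both, along y, either way round.
- glue_bottle: White glue bottle with a blue cap, 56 mm across, 180 mm tall, standing at the back to the right; origin at the centre of its foot. To be left alone.
- chisel: Wide chisel with a wooden handle, 239 mm long along y, 26 mm high, lying to the left of the stack; origin under its middle. To be left alone.

How it is judged:
By the outcome, as a careful person would: the job done as asked, in the order asked, and still so for the second after the job is handed in, with the robot touching nothing.
It also fails if it takes over 120 s, if anything falls off the work surface, if the arm or the gripper's body presses on something with over 40 N, if the wrist force passes 120 N, or if a joint passes its speed limit or range.

### The arm

A 6-joint arm with a two-finger parallel gripper is mounted at the origin on a cart in front of the work surface, level with it; the furniture and walls round the work are solid. World frame = base frame: x ahead of the robot, y to its left, z up, the work surface at z = 0. Lengths are in m, angles in rad, forces in N, time in s.
With the tool pointing down it reaches from about 0.35 to 0.85 m from the base axis. Payload 8.1 kg.
Tool frame: the origin (TCP) lies at the very end of the fingers, on their centre line; the grasp point (between the pads) lies 19 mm behind it; z points along the fingers, y is the line along which they close (so a half turn about z gives the same grasp; the last joint's range is limited). The gripper opens to 93 mm and grips with 3 to 60 N. Pads are 15 mm wide; open, the fingers measure 128 mm over their backs; the gripper's body (75 mm by 188 mm) begins 65 mm behind the grasp point.
Start: joints at [-1.377, 0.13, 1.488, -0, 1.523, -0.085], TCP at [0.165, -0.577, 0.185] pointing down, gripper open.
Joint ranges: [-2.96, 2.96], [-0.89, 2.26], [0.02, 2.5], [-1.34, 4.48], [0, 2.73], [-2.66, 2.66]. Speed limits (rad/s): [2.39, 2.39, 2.79, 3.14, 3.14, 3.14].

### API

Orientations are given as a rotation vector (axis times angle).
In Python, from plant import robot gives the robot as it stands. The module is installed in compiled form; this text tells all that it offers.
- The arm moves only by the tool play_rows, never from a script. Its argument "increments" is text: rows parted by semicolons, each of 5 numbers parted by spaces: the shift along the tool's x, y, z in mm, then the turn about the tool's z in degrees, then the closure, from -1 (fully open) to 1 (shut). In form: dx dy dz yaw claw; .... A call has 1 to 20 rows; each row is the pose to reach, as a shift and turn from the pose commanded when the call began, along the tool's axes at that moment; what a row does not reach only later rows make up. A row lasts 1/10 s, in which the tool goes at most 50 mm and 8.59 degrees, less where a joint would pass 70% of its speed; a pose out of reach is approached as far as the arm can. A call with a gripper value outside its range is refused whole. The fingers move at their own pace and stop on an object; "force" is the grip in N (left out, the last holds). Time passes only in rows, so rows that repeat a pose let the fingers close. It gives the time, the measured TCP pose, the force, the opening and the grip force at its end, in the units of the state.
- robot.read_state(): the state, without advancing time (a new reading comes with each control period).
- robot.read_camera(name): name is "scene" or "top" or "wrist"; returns the picture (384x512x3 uint8, blue, green, red); there is no depth.
- robot.calibration(name): a dict with "vertical_fov" (degrees; the focal length in pixels is half the picture's height over the tangent of half this angle, whatever the lens; pixels are square), "cx", "cy" (the principal point, pixels), "rvec" (rotation vector, rad) and "tvec" (3), from world to camera coordinates, as OpenCV has them. Camera axes: x right, y down, z forward; pixel columns grow to the right and rows downward; lengths in m; the calibration is good to about 2 mm. A picture is of the moment at which its call begins: read the wrist's pose just before it. calibration takes no time and is no camera call; for the wrist camera it gives the pose at the moment of the call.
- robot.close_job(): hands the job in; it is judged then, once.
Trained networks look in the newest picture that a camera, given by its name, has taken for a name from the list of things; names that differ only in an ending like _2 or _b are one class to them, and where a whole thing is asked for, a point or a joint stands for the part that bears it (a point fixed in the world has none). Each returns a list of dicts, best first, with "conf" (0 to 1); they miss things now and then, are a little off and sometimes report something else, mostly with a low value. They report only what shows in the picture. A call takes as long as a camera call.
- robot.recognise(camera, query): "centre" ([x, y, z] in m, in world coordinates, good to about 4 mm: the middle of the surface that is visible of it).
- robot.regions_of(camera, query): "pixels" (384x512 bool, what is visible of it).
- robot.landmark_of(camera, query): "centre" ([x, y, z] in m, in world coordinates, good to about 4 mm: a listed point, or the origin of a listed thing).
The state is a dict: "t": time; "q": joint angles; "dq": joint speeds; "joint_torque": joint torques, N m; "tool_pos": TCP position; "orientation": TCP orientation; "force": force on the tool from outside, world axes, zero at the start; "wrist_torque": the same for the moment, N m; "opening": finger opening in m; "gripper_force": force on a finger pad.
Only numpy, scipy, OpenCV 4.12 (cv2) and the standard library are available. Lean on these libraries where they do the work, as an engineer would, in place of code of your own. Each camera call takes 0.05 s, during which the arm holds its last target. There are 200 camera calls.

## Working session

There is one attempt and no reset: what is moved stays moved. The work goes in short steps, Python scripts to look and compute and a tool call to move; the robot and the scene stay as the last step left them, time stands still between calls to the robot, and variables do not carry over. Pictures are saved under pics/ and viewed, at most 14 in all, crops included, and the job is handed in when it is done.

Besides the shell and the picture viewer there is one more tool, called after "Emit:" as name(argument=value, ...) on one line, values as JSON. play_rows: Moves the arm, as the interface text tells. Its arguments: {"type":"object","properties":{"increments":{"type":"string"},"force":{"type":"number"}},"required":["increments"]}

```bash
mkdir -p pics; ls; cat > h.py <<'E'
import numpy as np, cv2
from scipy.spatial.transform import Rotation as R
from plant import robot
def cal(n):
    c=robot.calibration(n); f=192/np.tan(np.radians(c["vertical_fov"])/2)
    K=np.array([[f,0,c["cx"]],[0,f,c["cy"]],[0,0,1.]])
    return K,cv2.Rodrigues(np.array(c["rvec"],float))[0],np.array(c["tvec"],float)
def plane_pt(c,uv,z):
    K,Rm,t=c; d=Rm.T@np.linalg.inv(K)@np.array([uv[0],uv[1],1.]); o=-Rm.T@t
    return o+d*(z-o[2])/d[2]
def proj(c,p):
    K,Rm,t=c; q=K@(Rm@np.array(p,float)+t); return q[:2]/q[2]
def rectfit(c,mask,z):
    cs,_=cv2.findContours(mask.astype(np.uint8),cv2.RETR_EXTERNAL,cv2.CHAIN_APPROX_NONE)
    k=max(cs,key=cv2.contourArea)[:,0,:]
    P=np.array([plane_pt(c,p,z)[:2] for p in k])*1000
    return cv2.minAreaRect(P.astype(np.float32))
E
python3 - <<'E'
from h import *
for n in ("scene","top","wrist"):
    im=robot.read_camera(n); cv2.imwrite(f"pics/{n}0.png",im)
    K,Rm,t=cal(n); print(n,K[0,0],(-Rm.T@t).round(3),Rm[2].round(2))
names="block_plane caul blank_long blank_short plane_rest caul_rack bearers_wide bearers_close glue_bottle chisel".split()
for n in ("scene","top"):
  for q in names:
    r=robot.landmark_of(n,q); print(n,q,[(np.round(a["centre"],3).tolist(),round(a["conf"],2)) for a in r[:2]])
print(robot.read_state())
E
```

```text
pics
scene 350.9250929133192 [-0.164  0.699  0.927] [ 0.56 -0.49 -0.66]
top 443.02606443478084 [0.33  0.044 1.607] [ 0.14  0.01 -0.99]
wrist 325.6318310618107 [ 0.229 -0.558  0.383] [-0.23 -0.07 -0.97]
scene block_plane [([0.465, 0.324, 0.055], 0.63)]
scene caul [([0.466, 0.322, 0.037], 0.75)]
scene blank_long [([0.466, 0.324, 0.038], 0.32)]
scene blank_short [([0.426, 0.336, 0.013], 0.46)]
scene plane_rest [([0.591, -0.126, 0.001], 0.73), ([0.468, 0.323, 0.054], 0.64)]
scene caul_rack [([0.431, -0.371, 0.003], 0.62), ([0.463, 0.322, 0.054], 0.25)]
scene bearers_wide [([0.411, -0.127, -0.001], 0.49)]
scene bearers_close [([0.57, -0.365, -0.0], 0.73)]
scene glue_bottle []
scene chisel [([0.566, -0.365, -0.001], 0.27)]
top block_plane [([0.463, 0.323, 0.056], 0.75), ([0.427, 0.338, 0.013], 0.43)]
top caul [([0.463, 0.322, 0.036], 0.97)]
top blank_long [([0.503, 0.311, 0.012], 0.64), ([0.432, -0.366, -0.006], 0.34)]
top blank_short [([0.427, 0.332, 0.011], 0.48)]
top plane_rest [([0.594, -0.122, -0.0], 0.8)]
top caul_rack [([0.431, -0.367, -0.002], 0.93), ([0.409, -0.124, -0.002], 0.25)
[... 202 characters left out ...]
 -0.124, -0.003], 0.66)]
{'t': 1.15, 'q': array([-1.37740916e+00,  1.30395675e-01,  1.48817982e+00, -6.06441319e-06,
        1.52300044e+00, -8.53644147e-02]), 'dq': array([-0.0005791 , -0.00050738,  0.00034452,  0.00174202, -0.0003824 ,
       -0.00105711]), 'joint_torque': array([-6.87297015e-04, -5.59770262e+01, -4.92066085e+01,  7.65920570e-02,
        2.26544176e-02, -3.26636246e-05]), 'tool_pos': array([ 0.16513574, -0.57684255,  0.1848489 ]), 'orientation': array([ 3.11111141e+00,  4.36443803e-01, -8.08293161e-06]), 'force': array([0.1397921 , 0.25936991, 0.46868932]), 'wrist_torque': array([-0.00104996, -0.08809983, -0.01991543]), 'gripper_force': 0.0, 'opening': 0.09315414858344886}
```

View pics/top0.png

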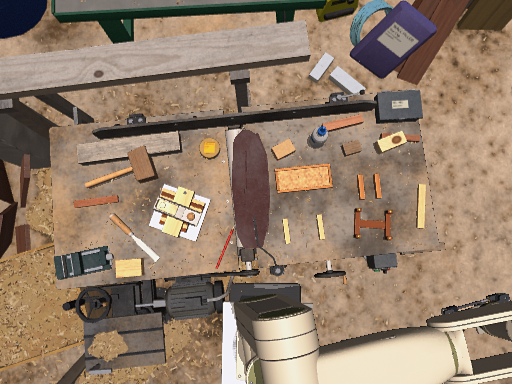

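View pics/scene0.png

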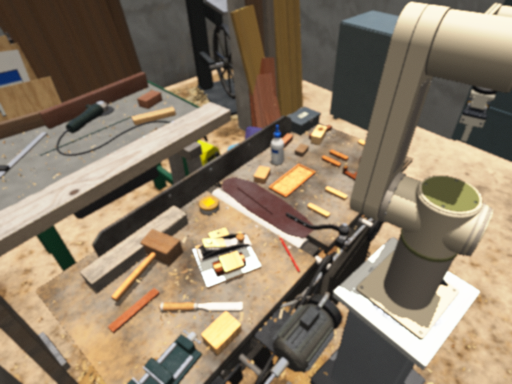

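The top view shows the stack at (180,212), plane rest (303,178), wide bearers (286/320,228), close bearers (362/378,186), rack (373,224), bottle (320,135) and chisel (133,235). The scene view agrees. I'll go above the fixtures for a wrist look.

Emit:
play_rows(increments="50 -25 -60 0 -1;446 -233 -115 0 -1;446 -233 -115 0 -1;446 -233 -115 0 -1;446 -233 -115 0 -1;446 -233 -115 0 -1;446 -233 -115 0 -1;446 -233 -115 0 -1;446 -233 -115 0 -1;446 -233 -115 0 -1;446 -233 -115 0 -1;446 -233 -115 0 -1;446 -233 -115 0 -1;446 -233 -115 0 -1;446 -233 -115 0 -1")

```text
t: 2.65
tool_pos: [0.5289, -0.2312, 0.2996]
orientation: [3.112, 0.434, -0.001]
force: [-0.2, 0.5, 0.3]
opening: 0.0932
gripper_force: 0.0
```

```bash
cat >> h.py <<'E'
def look(n,tag):
    c=cal(n); im=robot.read_camera(n); cv2.imwrite(f"pics/{tag}.png",im); np.savez(f"pics/{tag}.npz",K=c[0],R=c[1],t=c[2]); return c
def pose():
    s=robot.read_state(); M=R.from_rotvec(s["orientation"]).as_matrix()
    return s["tool_pos"],M,np.arctan2(M[1,0],M[0,0])
def go(xyz,heading_deg=None):
    """increments (mm, deg) to a world TCP position and tool-x heading (mod 180)"""
    p,M,h=pose(); d=M.T@(np.array(xyz)-p)*1000
    y=0 if heading_deg is None else (np.degrees(h)-heading_deg+90)%180-90
    return d.round(1).tolist(),round(float(y),1)
E
python3 - <<'E'
from h import *
p,M,h=pose(); print(p.round(3),M.round(3).tolist(),np.degrees(h))
c=look("wrist","w1")
for q,z in [("plane_rest",.011),("caul_rack",.02),("bearers_wide",.016),("bearers_close",.016)]:
    r=robot.landmark_of("wrist",q); print(q,[(np.round(a["centre"],3).tolist(),round(a["conf"],2)) for a in r[:2]])
    for a in robot.regions_of("wrist",q)[:2]: print('  ',round(a["conf"],2),rectfit(c,a["pixels"],z))
E
```

```text
[ 0.529 -0.231  0.3  ] [[0.962, 0.273, -0.0], [0.273, -0.962, -0.0], [-0.0, -0.0, -1.0]] 15.870004977140946
plane_rest [([0.599, -0.127, 0.001], 0.74)]
   0.63 ((596.1610717773438, -126.54645538330078), (90.07682037353516, 202.51519775390625), 6.86613130569458)
caul_rack [([0.43, -0.374, 0.004], 0.75)]
   0.72 ((432.6070556640625, -353.8758239746094), (97.7234878540039, 115.6086196899414), 86.96369171142578)
bearers_wide []
   0.82 ((404.74493408203125, -65.52676391601562), (92.96026611328125, 23.760873794555664), 7.841359615325928)
bearers_close [([0.574, -0.366, 0.003], 0.83)]
   0.91 ((571.002197265625, -391.7103576660156), (87.63631439208984, 21.731719970703125), 4.697727203369141)
   0.74 ((596.296875, -127.23426818847656), (89.6384048461914, 199.86663818359375), 6.919661045074463)
```

View pics/w1.png

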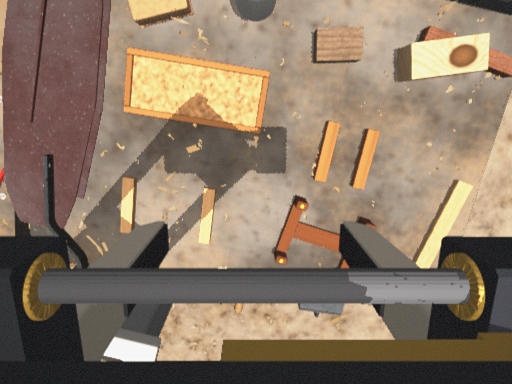

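The wrist picture shows the rest (195,90), wide bearers (127,205)/(206,215), close bearers (327,151)/(365,158), and the rack (325,235), half hidden by the gripper. On to the stack.

Emit:
play_rows(increments="24 -556 20 0 -1;24 -556 20 0 -1;24 -556 20 0 -1;24 -556 20 0 -1;24 -556 20 0 -1;24 -556 20 0 -1;24 -556 20 0 -1;24 -556 20 0 -1;24 -556 20 0 -1;24 -556 20 0 -1;24 -556 20 0 -1;24 -556 20 0 -1;24 -556 20 0 -1;24 -556 20 0 -1;24 -556 20 0 -1")

```text
t: 4.6
tool_pos: [0.4005, 0.3098, 0.2801]
orientation: [3.111, 0.434, 0.001]
force: [0.0, 0.1, 0.2]
opening: 0.0931
gripper_force: 0.0
```

```bash
python3 - <<'E'
from h import *
p,M,h=pose(); print(p.round(3),np.degrees(h))
c=look("wrist","w2")
for q,z in [("block_plane",.09),("caul",.058),("blank_long",.04),("blank_short",.04)]:
    r=robot.landmark_of("wrist",q); print(q,[(np.round(a["centre"],3).tolist(),round(a["conf"],2)) for a in r[:2]])
    for a in robot.regions_of("wrist",q)[:1]: print('  ',round(a["conf"],2),rectfit(c,a["pixels"],z))
E
```

```text
[0.401 0.31  0.28 ] 15.867007312349028
block_plane [([0.467, 0.322, 0.06], 0.73)]
   0.81 ((463.71026611328125, 322.5133056640625), (154.69509887695312, 51.526885986328125), 69.24713897705078)
caul []
   0.92 ((516.26611328125, 302.9959716796875), (62.32820510864258, 59.473602294921875), 73.15437316894531)
blank_long []
   0.77 ((525.5651245117188, 359.7733459472656), (52.46516036987305, 33.096900939941406), 70.70450592041016)
blank_short []
   0.89 ((434.3902893066406, 373.8128967285156), (22.624481201171875, 34.02880096435547), 71.86553955078125)
```

View pics/w2.png

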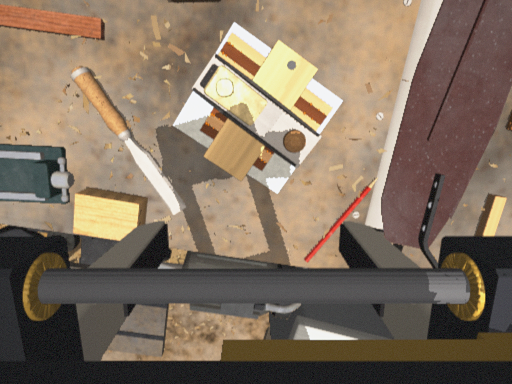

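The picture shows the plane (long axis about 70°) at (250,115), caul ends at (285,75)/(238,150), the long blank on the far side, the short one near, and the chisel at left (125,140). I'll turn to the plane's heading and look closer.

Emit:
play_rows(increments="36 46 80 -54 -1;36 46 80 -54 -1;36 46 80 -54 -1;36 46 80 -54 -1;36 46 80 -54 -1;36 46 80 -54 -1;36 46 80 -54 -1;36 46 80 -54 -1;36 46 80 -54 -1")

```text
t: 5.95
tool_pos: [0.4471, 0.2767, 0.1998]
orientation: [2.575, 1.799, -0.0]
force: [-1.0, 0.4, -0.4]
opening: 0.093
gripper_force: 0.0
```

```bash
python3 - <<'E'
from h import *
p,M,h=pose(); print(p.round(3),np.degrees(h))
c=look("wrist","w3")
for q,z in [("block_plane",.09),("caul",.058),("blank_long",.04),("blank_short",.04)]:
    r=robot.landmark_of("wrist",q); print(q,[(np.round(a["centre"],3).tolist(),round(a["conf"],2)) for a in r[:2]])
    for a in robot.regions_of("wrist",q)[:1]: print('  ',round(a["conf"],2),rectfit(c,a["pixels"],z))
E
```

```text
[0.447 0.277 0.2  ] 69.8785167139995
block_plane [([0.467, 0.322, 0.057], 0.56)]
   0.97 ((464.7950439453125, 322.9962463378906), (153.65634155273438, 51.97685241699219), 68.68486785888672)
caul []
   0.97 ((516.3790893554688, 302.40350341796875), (60.28348159790039, 57.734344482421875), 71.57281494140625)
blank_long []
   0.94 ((526.0371704101562, 359.2950134277344), (52.55728530883789, 31.26833724975586), 71.05966186523438)
blank_short []
   0.66 ((434.8567810058594, 373.4507141113281), (24.204320907592773, 34.828575134277344), 69.85040283203125)
```

View pics/w3.png

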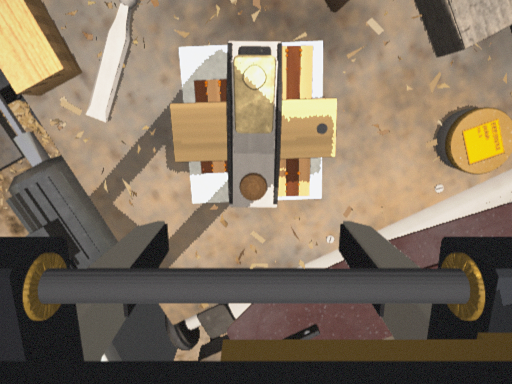

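The plane is squarely under the tool, centred at (253,124), with the caul at (254,130) and both blanks showing. I'll grasp the plane.

Emit:
play_rows(increments="49 1 40 0 -1;49 1 80 0 -1;49 1 110 0 -1;49 1 126 0 -1;49 1 134 0 -1;49 1 134 0 -1;49 1 134 0 1;49 1 134 0 1;49 1 134 0 1;49 1 134 0 1;49 1 134 0 1;49 1 134 0 1", force=50)

```text
t: 7.6
tool_pos: [0.4649, 0.3225, 0.066]
orientation: [-2.574, -1.801, -0.0]
force: [-0.9, -0.0, 0.5]
opening: 0.0496
gripper_force: 0.0
```

```bash
python3 - <<'E'
from h import *
L=lambda t:(lambda d:(d["K"],d["R"],d["t"]))(np.load(f"pics/{t}.npz"))
a,b=L("w2"),L("w3"); P=lambda c:c[0]@np.c_[c[1],c[2]]
X=cv2.triangulatePoints(P(a),P(b),np.array([[291.],[65.]]),np.array([[322.],[129.]])); print("hang hole",(X[:3]/X[3]).ravel())
s=robot.read_state(); print(s["force"],s["opening"],s["gripper_force"],s["tool_pos"])
# fixture pixels from w1
c=L("w1")
for nm,uv,z in [("wideA",(127,205),.016),("wideB",(206,215),.016),("closeA",(327,151),.016),("closeB",(365,158),.016)]: print(nm,plane_pt(c,uv,z).round(3))
print("to above rest", go((0.597,-0.127,0.22),96.9), go((0.597,-0.127,0.22)))
E
```

```text
hang hole [0.5274228  0.29938127 0.07310488]
[-0.93476362 -0.03020841  0.51831176] 0.04962973570336388 0.0 [0.46491209 0.32246861 0.06600457]
wideA [ 0.405 -0.065  0.016]
wideB [ 0.422 -0.185  0.016]
closeA [ 0.568 -0.334  0.016]
closeB [ 0.573 -0.392  0.016]
to above rest ([-377.0, 278.0, -154.0], -26.9) ([-377.0, 278.0, -154.0], 0.0)
```

Emit:
play_rows(increments="0 0 0 0 1;0 0 0 0 1;0 0 0 0 1", force=50)

```text
t: 7.9
tool_pos: [0.4648, 0.3224, 0.0658]
orientation: [-2.574, -1.801, 0.0]
force: [-0.4, 0.2, -0.1]
opening: 0.0255
gripper_force: 0.0
```

```bash
python3 - <<'E'
from h import *
s=robot.read_state(); print(s["force"],s["opening"],s["gripper_force"],s["tool_pos"])
look("wrist","w4")
c=look("scene","s1"); im=cv2.imread("pics/s1.png"); u,v=proj(c,(.465,.322,.07)).astype(int); print(u,v)
cv2.imwrite("pics/s1c.png",cv2.resize(im[v-70:v+70,u-80:u+80],None,fx=4,fy=4,interpolation=cv2.INTER_CUBIC))
E
```

```text
[-0.38391367  0.21961833 -0.05537945] 0.025450750965606117 0.0 [0.46478222 0.32239767 0.0657532 ]
223 244
```

View pics/s1c.png

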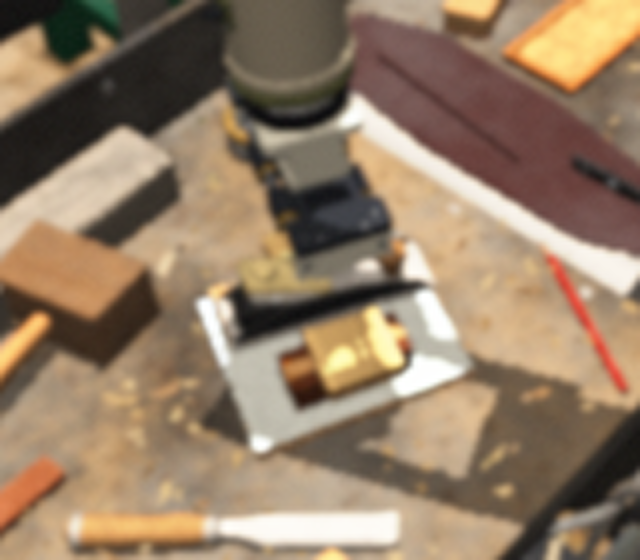

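View pics/w4.png

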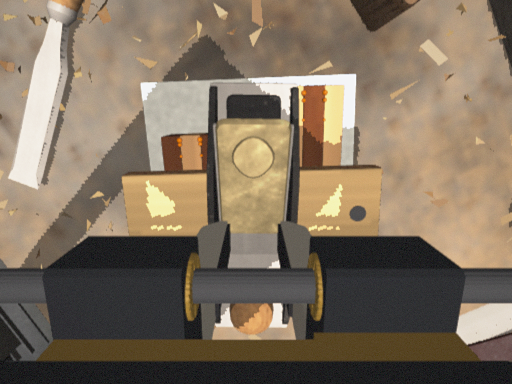

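```bash
python3 - <<'E'
from h import *
s=robot.read_state(); print(s["t"],s["force"],s["opening"],s["gripper_force"],s["tool_pos"],s["q"])
L=lambda t:(lambda d:(d["K"],d["R"],d["t"]))(np.load(f"pics/{t}.npz"))
P=lambda c:c[0]@np.c_[c[1],c[2]]
b,d=L("w3"),L("w4")
for n,x,y in [("hole",(322,129),(357,213)),("cornR",(337,99),(381,167)),("cornL",(171,104),(124,175)),("planefrontL",(229,42),(211,88)),("planefrontR",(281,42),(295,88)),("brass ring",(254,77),(253,158)),("boardL",(179,47),(142,83)),("boardR",(322,41),(355,74))]:
    X=cv2.triangulatePoints(P(b),P(d),np.array(x,float).reshape(2,1),np.array(y,float).reshape(2,1)); print(n,(X[:3]/X[3]).ravel().round(4))
print("tcp proj",proj(d,s["tool_pos"]),"cam z",(-d[1].T@d[2]))
E
```

```text
8.0 [ 0.29229753 -0.25841788  0.13798056] 0.017514017918757112 0.0 [0.46480533 0.32243967 0.06579772] [5.15838778e-01 1.26550212e-01 1.71466440e+00 2.91412373e-05
 1.30048993e+00 8.65323280e-01]
hole [0.5309 0.297  0.0532]
cornR [0.5561 0.3202 0.0467]
cornL [0.3927 0.3749 0.0515]
planefrontL [0.4702 0.4038 0.0782]
planefrontR [0.5146 0.3882 0.0734]
brass ring [0.4801 0.3644 0.1125]
boardL [0.4163 0.4322 0.0083]
boardR [0.568  0.3835 0.0073]
tcp proj [253.10996964 217.10525284] cam z [0.48756548 0.38439757 0.26477644]
```

```bash
python3 - <<'E'
from h import *
c=look("wrist","w5"); s=robot.read_state(); print(s["t"],s["opening"],s["gripper_force"])
im=cv2.imread("pics/w5.png"); a=cv2.imread("pics/w4.png")
f=lambda i:cv2.resize(i[130:345,160:350],None,fx=2.1,fy=2.1,interpolation=cv2.INTER_CUBIC)
cv2.imwrite("pics/w45.png",np.hstack([f(a),f(im)]))
E
```

```text
8.05 0.013635979670630608 0.0
```

View pics/w45.png

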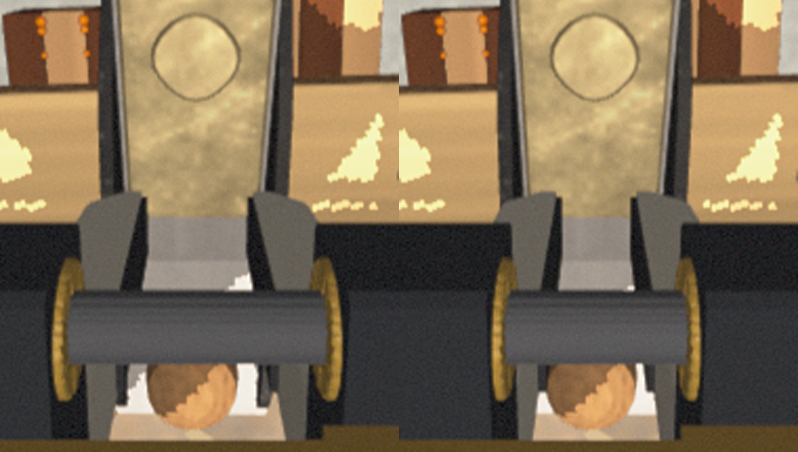

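The crop shows the fingers closing above the cheeks without contact: the visible finger ends sit about 33 mm behind the stated TCP (gap of 1.9 px/mm instead of 1.56). I'll open and go down in small steps, watching the force.

Emit:
play_rows(increments="0 0 0 0 -1;0 0 0 0 -1;0 0 0 0 -1;0 0 0 0 -1;0 0 0 0 -1;0 0 0 0 -1;0 0 0 0 -1;0 0 0 0 -1;0 0 0 0 -1;0 0 0 0 -1;0 0 3 0 -1;0 0 6 0 -1;0 0 7 0 -1;0 0 8 0 -1;0 0 9 0 -1;0 0 9 0 -1")

```text
t: 9.65
tool_pos: [0.4648, 0.3224, 0.0567]
orientation: [-2.574, -1.801, 0.0]
force: [-0.8, 0.1, -0.4]
opening: 0.0926
gripper_force: 0.0
```

Emit:
play_rows(increments="0 0 1 0 -1;0 0 1 0 -1;0 0 2 0 -1;0 0 2 0 -1")

```text
t: 10.05
tool_pos: [0.4648, 0.3224, 0.0547]
orientation: [-2.574, -1.801, 0.0]
force: [1.0, 0.2, -0.1]
opening: 0.093
gripper_force: 0.0
```

Emit:
play_rows(increments="0 0 2 0 -1;0 0 4 0 -1;0 0 6 0 -1;0 0 8 0 -1;0 0 8 0 -1")

```text
t: 10.55
tool_pos: [0.4645, 0.3223, 0.0463]
orientation: [-2.574, -1.801, 0.001]
force: [0.6, -0.7, 0.7]
opening: 0.0929
gripper_force: 0.0
```

Emit:
play_rows(increments="0 0 2 0 -1;0 0 4 0 -1;0 0 6 0 -1;0 0 6 0 -1")

```text
t: 10.95
tool_pos: [0.4646, 0.3222, 0.0404]
orientation: [-2.574, -1.801, 0.001]
force: [-0.6, -0.8, 0.3]
opening: 0.093
gripper_force: 0.0
```

```bash
python3 - <<'E'
from h import *
c=look("wrist","w6"); s=robot.read_state(); print(s["tool_pos"],s["force"])
im=cv2.imread("pics/w6.png"); cv2.imwrite("pics/w6c.png",cv2.resize(im[:300],None,fx=1.5,fy=1.5))
E
```

```text
[0.46469152 0.32231601 0.04059317] [-0.00975605 -0.39918278  0.55771084]
```

View pics/w6c.png

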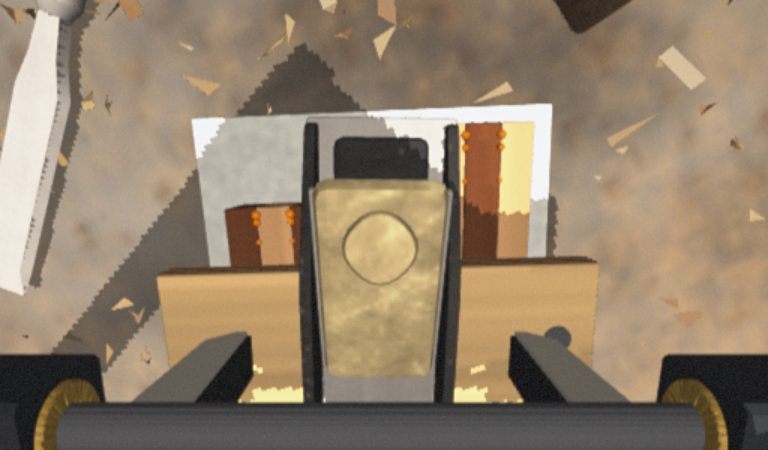

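The fingers straddle the plane's cheeks with the tips still over the caul. I'll go 6 mm lower and close.

Emit:
play_rows(increments="0 0 2 0 -1;0 0 4 0 -1;0 0 6 0 -1;0 0 6 0 1;0 0 6 0 1;0 0 6 0 1;0 0 6 0 1;0 0 6 0 1;0 0 6 0 1;0 0 6 0 1;0 0 6 0 1", force=50)

```text
t: 12.1
tool_pos: [0.4646, 0.3225, 0.0349]
orientation: [-2.574, -1.801, 0.0]
force: [-2.8, -0.4, 1.6]
opening: 0.0508
gripper_force: 50.0
```

Gripped (50.8 mm, 50 N). I'll lift and carry it above the rest.

Emit:
play_rows(increments="0 0 -8 0 1;0 0 -30 0 1;0 0 -60 0 1;0 0 -95 0 1;-11 8 -120 0 1;-34 25 -130 -2 1;-64 47 -130 -5 1;-94 70 -130 -7 1;-128 95 -130 -9 1;-162 120 -130 -12 1;-196 145 -130 -14 1;-230 170 -130 -16 1;-264 195 -130 -19 1;-298 220 -130 -21 1;-328 242 -130 -24 1;-350 259 -130 -26 1;-365 270 -130 -27 1;-373 276 -130 -27 1;-377 278 -130 -27 1;-377 278 -130 -27 1")

```text
t: 14.1
tool_pos: [0.5965, -0.1268, 0.1643]
orientation: [-2.082, -2.351, 0.001]
force: [-0.8, 0.9, -6.4]
opening: 0.0505
gripper_force: 50.0
```

```bash
python3 - <<'E'
from h import *
s=robot.read_state(); p,M,h=pose(); print(p.round(4),np.degrees(h),s["force"],s["opening"],s["gripper_force"])
c=look("wrist","w7")
for q,z in [("plane_rest",.011),("block_plane",.09+.13)]:
    r=robot.landmark_of("wrist",q); print(q,[(np.round(a["centre"],3).tolist(),round(a["conf"],2)) for a in r[:2]])
    for a in robot.regions_of("wrist",q)[:1]: print('  ',round(a["conf"],2),rectfit(c,a["pixels"],z))
t=cal("top"); robot.read_camera("top")
for a in robot.regions_of("top","plane_rest")[:2]: print('top',round(a["conf"],2),rectfit(t,a["pixels"],.011))
E
```

```text
[ 0.5965 -0.1268  0.1643] 96.93541186348041 [-0.79131565  0.94428956 -6.36233326] 0.05048885755446233 49.977095844224095
plane_rest []
   0.5 ((580.206787109375, -26.53744125366211), (70.69489288330078, 2.907801628112793), 6.901078701019287)
block_plane [([0.6, -0.125, 0.188], 0.63)]
   0.59 ((592.7352294921875, -91.07323455810547), (51.361209869384766, 88.11569213867188), 6.31759786605835)
top 0.83 ((586.5415649414062, -45.33564758300781), (88.4718246459961, 42.090396881103516), 6.091043472290039)
```

View pics/w7.png

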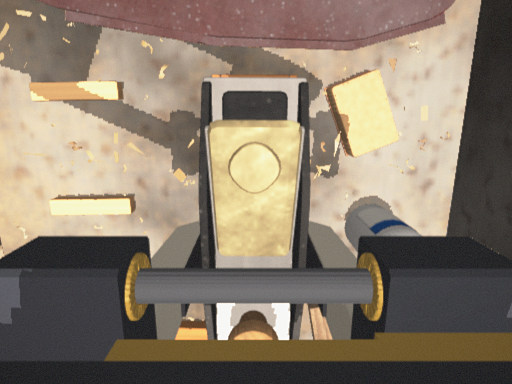

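```bash
python3 - <<'E'
from h import *
c=cal("wrist")
for z in (0,.05,.1,.15,.18): print(z,proj(c,(.74,-.176,z)).round(0))
for a in robot.regions_of("wrist","glue_bottle")[:1]:
    v,u=np.nonzero(a["pixels"]); print(a["conf"],u.min(),u.max(),v.min(),v.max())
for n in("scene","top"):
    c=cal(n); robot.read_camera(n)
    for a in robot.regions_of(n,"glue_bottle")[:1]:
        v,u=np.nonzero(a["pixels"]); print(n,round(a["conf"],2),u.min(),u.max(),v.min(),v.max(),proj(c,(.74,-.176,0)),proj(c,(.74,-.176,.18)))
E
```

```text
0 [368. 227.]
0.05 [385. 243.]
0.1 [407. 266.]
0.15 [438. 297.]
0.18 [464. 323.]
0.64 345 418 204 248
scene 0.82 272 282 130 162 [276.8065848  159.95180646] [276.99604173 124.3925285 ]
```

The picture shows the plane held above the rest, whose end shows at (255,76); the bottle's foot projects at (368,227) as predicted, so the gripper clears it. I'll lower the plane.

Emit:
play_rows(increments="0 -2 15 0 1;0 -2 45 0 1;0 -2 80 0 1;0 -2 115 0 1;0 -2 145 0 1;0 -2 163 0 1;0 -2 171 0 1;0 -2 175 0 1;0 -2 177 0 1;0 -2 178 0 1;0 -2 178 0 1")

```text
t: 15.8
tool_pos: [0.5959, -0.1275, -0.012]
orientation: [2.081, 2.351, 0.001]
force: [-0.7, -0.3, -6.6]
opening: 0.0508
gripper_force: 50.0
```

Emit:
play_rows(increments="0 0 1 0 1;0 0 2 0 1;0 0 2 0 1")

```text
t: 16.1
tool_pos: [0.595, -0.1272, -0.0151]
orientation: [2.082, 2.352, 0.0]
force: [-0.5, 0.1, -7.1]
opening: 0.0508
gripper_force: 50.0
```

Emit:
play_rows(increments="0 0 1 0 1;0 0 1 0 1;0 0 2 0 1;0 0 2 0 1;0 0 2 0 1")

```text
t: 16.6
tool_pos: [0.595, -0.1272, -0.0171]
orientation: [2.082, 2.352, 0.0]
force: [-0.7, -0.1, -6.6]
opening: 0.0509
gripper_force: 50.0
```

Emit:
play_rows(increments="0 0 1 0 1;0 0 1 0 1;0 0 1 0 1")

```text
t: 16.9
tool_pos: [0.5951, -0.1273, -0.0171]
orientation: [2.082, 2.352, -0.0]
force: [-4.0, 1.1, 3.5]
opening: 0.0505
gripper_force: 50.0
```

Emit:
play_rows(increments="0 0 1 0 1;0 0 1 0 1;0 0 1 0 1")

```text
t: 17.2
tool_pos: [0.5951, -0.1273, -0.0171]
orientation: [2.082, 2.353, -0.0]
force: [-10.3, 2.7, 12.4]
opening: 0.0507
gripper_force: 50.0
```

Touchdown at exactly the predicted height. I'll ease off, release, and retreat up.

Emit:
play_rows(increments="0 0 -2 0 1;0 0 -2 0 -1;0 0 -2 0 -1;0 0 -2 0 -1;0 0 -2 0 -1;0 0 -2 0 -1;0 0 -6 0 -1;0 0 -20 0 -1;0 0 -60 0 -1;0 0 -110 0 -1;0 0 -160 0 -1;0 0 -200 0 -1;0 0 -220 0 -1;0 0 -220 0 -1")

```text
t: 18.6
tool_pos: [0.5976, -0.128, 0.2074]
orientation: [2.077, 2.346, 0.006]
force: [-0.1, 0.1, 0.4]
opening: 0.0926
gripper_force: 0.0
```

```bash
python3 - <<'E'
from h import *
p,M,h=pose(); print(p.round(4),np.degrees(h))
c=look("wrist","w8")
for q,z in [("plane_rest",.011),("block_plane",.04)]:
    for a in robot.regions_of("wrist",q)[:1]: print(q,round(a["conf"],2),rectfit(c,a["pixels"],z))
print(go((.465-.06*np.cos(np.radians(-20)),.322+.06*np.sin(np.radians(20)),.16),-20.))
E
```

```text
[ 0.5976 -0.128   0.2074] 96.97344606155718
plane_rest 0.97 ((596.712646484375, -124.6214370727539), (89.34864044189453, 201.98318481445312), 7.109523773193359)
block_plane 0.76 ((594.73828125, -123.35099029541016), (52.09114456176758, 152.87818908691406), 7.534702777862549)
([488.6, -127.3, 40.3], -63.0)
```

The plane is down in its rest, 2 mm off centre. Now back to the stack for the caul, at heading 160°.

Emit:
play_rows(increments="440 -32 10 -63 -1;440 -32 10 -63 -1;440 -32 10 -63 -1;440 -32 10 -63 -1;440 -32 10 -63 -1;440 -32 10 -63 -1;440 -32 10 -63 -1;440 -32 10 -63 -1;440 -32 10 -63 -1;440 -32 47 -63 -1;440 -32 47 -63 -1;440 -32 47 -63 -1;440 -32 47 -63 -1")

```text
t: 20.05
tool_pos: [0.5102, 0.3048, 0.1545]
orientation: [0.548, 3.093, -0.0]
force: [-0.2, -0.1, 0.6]
opening: 0.093
gripper_force: 0.0
```

```bash
python3 - <<'E'
from h import *
p,M,h=pose(); print(p.round(4),np.degrees(h))
c=look("wrist","w9")
for q,z in [("caul",.058),("blank_long",.04),("blank_short",.04)]:
    r=robot.landmark_of("wrist",q); print(q,[(np.round(a["centre"],3).tolist(),round(a["conf"],2)) for a in r[:2]])
    for a in robot.regions_of("wrist",q)[:1]: print('  ',round(a["conf"],2),rectfit(c,a["pixels"],z))
E
```

```text
[0.5102 0.3048 0.1545] 159.89952121048213
caul [([0.463, 0.322, 0.039], 0.62)]
   0.78 ((463.844970703125, 320.2875061035156), (60.43690490722656, 169.15719604492188), 71.9608154296875)
blank_long []
   0.82 ((521.4806518554688, 362.0238342285156), (52.045310974121094, 43.54459762573242), 69.88951873779297)
blank_short []
   0.94 ((438.2319641113281, 373.7948303222656), (21.333757400512695, 39.59686279296875), 71.24308013916016)
```

The caul is clearly measured (60.4 × 169 mm), centred at (0.464, 0.320) at heading about 161.5°. I'll descend into the gap between the blanks and grip it.

Emit:
play_rows(increments="25 -1 20 -2 -1;49 -1 50 -2 -1;49 -1 90 -2 -1;49 -1 120 -2 -1;49 -1 135 -2 -1;49 -1 142 -2 -1;49 -1 145 -2 -1;49 -1 145 -2 -1")

```text
t: 21.2
tool_pos: [0.4644, 0.3219, 0.01]
orientation: [0.492, 3.101, 0.002]
force: [0.3, -0.3, 0.8]
opening: 0.0925
gripper_force: 0.0
```

Emit:
play_rows(increments="0 0 3 0 -1;0 0 6 0 -1;0 0 9 0 -1;0 0 11 0 -1;0 0 11 0 1;0 0 11 0 1;0 0 11 0 1;0 0 11 0 1;0 0 11 0 1;0 0 11 0 1;0 0 11 0 1", force=25)

```text
t: 22.3
tool_pos: [0.4635, 0.3215, -0.002]
orientation: [0.492, 3.103, 0.0]
force: [-0.0, 0.4, 0.6]
opening: 0.0596
gripper_force: 25.0
```

Gripped at 59.6 mm. The tips would come close to the table in the rack, so I'll re-grip 6 mm higher and then lift.

Emit:
play_rows(increments="0 0 0 0 -1;0 0 0 0 -1;0 0 -3 0 -1;0 0 -6 0 -1;0 0 -6 0 1;0 0 -6 0 1;0 0 -6 0 1;0 0 -6 0 1;0 0 -6 0 1;0 0 -6 0 1", force=30)

```text
t: 23.3
tool_pos: [0.4633, 0.3214, 0.0037]
orientation: [-0.492, -3.103, 0.0]
force: [0.7, -0.4, 0.1]
opening: 0.0595
gripper_force: 30.0
```

```bash
python3 - <<'E'
from h import *
s=robot.read_state(); p,M,h=pose(); print(p.round(4),np.degrees(h),s["opening"],s["gripper_force"],s["force"])
t=cal("top"); robot.read_camera("top"); 
for a in robot.regions_of("top","caul_rack")[:1]: print('rack top',round(a["conf"],2),rectfit(t,a["pixels"],.025))
for q in("caul_rack","bearers_wide","bearers_close"): print(q,[np.round(a["centre"],4).tolist() for a in robot.landmark_of("top",q)[:1]])
# target: wrist view just before rack, caul above it
print(go((.431,-.31,.16),93))
E
```

```text
[0.4633 0.3214 0.0037] 161.9719503002727 0.05950792915678722 29.99661147594452 [ 0.73180255 -0.4012078   0.10771524]
rack top 0.87 ((432.3988952636719, -371.0091552734375), (132.30906677246094, 103.89289093017578), 87.02819061279297)
caul_rack [[0.4326, -0.3673, -0.0031]]
bearers_wide [[0.4074, -0.12, -0.0003]]
bearers_close [[0.5734, -0.363, -0.0002]]
([-164.7, -610.4, -156.2], 69.0)
```

Emit:
play_rows(increments="0 0 -8 0 1;0 0 -40 0 1;0 0 -85 0 1;-4 -13 -125 1 1;-11 -40 -150 4 1;-22 -80 -156 9 1;-35 -127 -156 14 1;-48 -173 -156 19 1;-61 -220 -156 25 1;-73 -267 -156 30 1;-86 -314 -156 35 1;-99 -360 -156 40 1;-112 -407 -156 46 1;-125 -454 -156 51 1;-138 -500 -156 56 1;-151 -547 -156 61 1;-162 -587 -156 66 1;-173 -627 -156 70 1;-180 -654 -156 74 1;-184 -667 -156 75 1")

```text
t: 25.55
tool_pos: [0.4312, -0.3721, 0.1602]
orientation: [2.284, 2.157, -0.001]
force: [-0.3, -0.6, -1.7]
opening: 0.0596
gripper_force: 30.0
```

```bash
python3 - <<'E'
from h import *
s=robot.read_state(); p,M,h=pose(); print(p.round(4),np.degrees(h),s["opening"],s["gripper_force"],s["force"])
c=look("wrist","w10")
for q,z in (("caul",p[2]+.054),("caul_rack",.03),("bearers_wide",.016),("bearers_close",.016)):
    for a in robot.regions_of("wrist",q)[:2]: print(q,round(a["conf"],2),rectfit(c,a["pixels"],z))
E
```

```text
[ 0.4312 -0.3721  0.1602] 86.73620776534858 0.05956723600515739 29.99744564294815 [-0.3443718  -0.55964097 -1.70467738]
caul 0.87 ((433.68695068359375, -334.2703552246094), (92.1587905883789, 59.830650329589844), 86.62983703613281)
caul 0.17 ((489.63323974609375, -317.9574890136719), (39.06795120239258, 8.061713218688965), 5.112376689910889)
caul_rack 0.49 ((431.6683654785156, -369.9912414550781), (209.30819702148438, 134.68373107910156), 86.59367370605469)
bearers_wide 0.47 ((387.9820251464844, -203.40896606445312), (4.268496036529541, 23.67196273803711), 86.70296478271484)
bearers_close 0.96 ((564.2337036132812, -334.639404296875), (92.3877182006836, 19.66123390197754), 5.251396179199219)
```

View pics/w10.png

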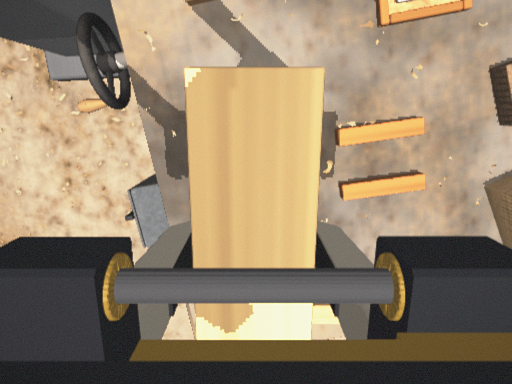

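The caul hangs squarely (columns 190–325) over the rack; the close bearers are at (380,130)/(385,185). I'll lower it in stages.

Emit:
play_rows(increments="0 0 15 0 1;0 0 50 0 1;0 0 95 0 1;0 0 130 0 1;0 0 150 0 1;0 0 156 0 1;0 0 160 0 1;0 0 163 0 1;0 0 166 0 1;0 0 169 0 1;0 0 169 0 1")

```text
t: 26.9
tool_pos: [0.4321, -0.3699, -0.0089]
orientation: [2.279, 2.162, 0.0]
force: [-0.6, -0.3, -1.2]
opening: 0.06
gripper_force: 30.0
```

Emit:
play_rows(increments="0 0 4 0 1;0 0 8 0 1;0 0 11 0 1;0 0 13 0 1;0 0 13 0 1")

```text
t: 27.4
tool_pos: [0.4316, -0.3694, -0.0227]
orientation: [-2.279, -2.161, 0.0]
force: [-0.4, 0.6, -0.3]
opening: 0.0598
gripper_force: 30.0
```

Emit:
play_rows(increments="0 0 1 0 1;0 0 2 0 1;0 0 2 0 1")

```text
t: 27.7
tool_pos: [0.4319, -0.3697, -0.0242]
orientation: [-2.279, -2.162, -0.0]
force: [-0.5, -0.2, -1.4]
opening: 0.0601
gripper_force: 30.0
```

Emit:
play_rows(increments="0 0 1 0 1;0 0 1 0 1;0 0 1 0 1")

```text
t: 28.0
tool_pos: [0.432, -0.3698, -0.0243]
orientation: [-2.279, -2.162, 0.0]
force: [-3.6, 2.9, 6.4]
opening: 0.0598
gripper_force: 30.0
```

Contact at the predicted height. Release, rise, and look at the result together with the bearers.

Emit:
play_rows(increments="0 0 -1 0 -1;0 0 -1 0 -1;0 0 -1 0 -1;0 0 -1 0 -1;0 0 -1 0 -1;0 0 -15 0 -1;0 0 -50 0 -1;0 0 -100 0 -1;0 0 -150 0 -1;0 0 -200 0 -1;0 0 -240 0 -1;0 0 -250 0 -1;0 0 -250 0 -1")

```text
t: 29.3
tool_pos: [0.433, -0.3708, 0.2283]
orientation: [2.275, 2.158, 0.0]
force: [0.3, -0.4, -1.2]
opening: 0.0928
gripper_force: 0.0
```

```bash
python3 - <<'E'
from h import *
s=robot.read_state(); p,M,h=pose(); print(p.round(4),np.degrees(h),s["opening"])
c=look("wrist","w11"); im=cv2.imread("pics/w11.png")
for q,z in (("caul",.03),("caul_rack",.034),("bearers_wide",.016),("bearers_close",.016)):
    print(q,[(np.round(a["centre"],4).tolist(),round(a["conf"],2)) for a in robot.landmark_of("wrist",q)[:1]])
    for a in robot.regions_of("wrist",q)[:2]:
        print('  ',round(a["conf"],2),rectfit(c,a["pixels"],z)); v,u=np.nonzero(a["pixels"]); print('    px',u.min(),u.max(),v.min(),v.max())
E
```

```text
[ 0.433  -0.3708  0.2283] 86.97650120103188 0.09281452032458731
caul []
   0.56 ((431.7320556640625, -371.04473876953125), (167.84295654296875, 60.58296203613281), 86.91004180908203)
    px 226 277 95 230
caul_rack []
   0.94 ((470.2821044921875, -426.2182312011719), (26.647228240966797, 21.58072853088379), 87.91690063476562)
    px 207 297 115 218
bearers_wide []
   0.7 ((420.7740478515625, -189.77243041992188), (89.0146484375, 21.12057113647461), 4.944042205810547)
    px 194 272 0 22
   0.45 ((722.493408203125, -202.81517028808594), (9.239174842834473, 29.678543090820312), 87.01427459716797)
    px 486 511 0 9
bearers_close [([0.5701, -0.3649, 0.0025], 0.93)]
   0.57 ((563.5501098632812, -334.8505859375), (89.9296646118164, 20.054521560668945), 5.219421863555908)
    px 320 395 118 187
```

View pics/w11.png

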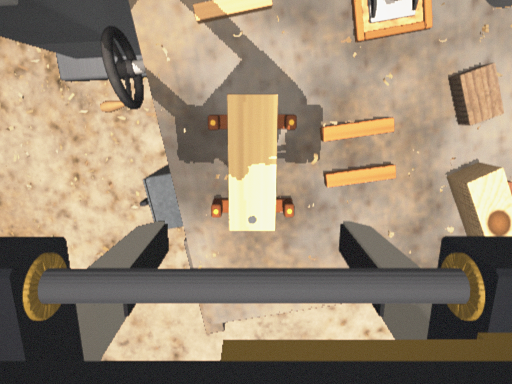

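The caul lies between the posts in both saddles (252,163), about 1 mm from centre. I'll fit both close-bearer sticks and head back to the stack.

```bash
cat >> h.py <<'E'
def allrects(c,mask,z,amin=150):
    out=[]
    for k in cv2.findContours(mask.astype(np.uint8),cv2.RETR_EXTERNAL,cv2.CHAIN_APPROX_NONE)[0]:
        if cv2.contourArea(k)>amin:
            P=np.array([plane_pt(c,p,z)[:2] for p in k[:,0,:]])*1000
            (x,y),(w,h),a=cv2.minAreaRect(P.astype(np.float32)); out.append([round(float(v),1) for v in (x,y,w,h,a)])
    return out
E
python3 - <<'E'
from h import *
c=cal("wrist")
for q in ("bearers_close","bearers_wide"):
    for a in robot.regions_of("wrist",q)[:2]: print(q,round(a["conf"],2),allrects(c,a["pixels"],.016))
print(go((.520,.315,.20),70))
E
```

```text
bearers_close 0.57 [[564.9, -389.5, 90.8, 20.7, 5.4], [559.4, -331.9, 88.7, 19.8, 5.3]]
bearers_wide 0.7 [[418.4, -188.2, 88.2, 21.0, 4.9]]
bearers_wide 0.45 [[716.3, -201.6, 9.1, 29.2, 86.9]]
([688.3, 51.9, 24.7], 17.0)
```

Emit:
play_rows(increments="637 -22 0 17 -0.4;637 -22 0 17 -0.4;637 -22 0 17 -0.4;637 -22 0 17 -0.4;637 -22 0 17 -0.4;637 -22 0 17 -0.4;637 -22 0 17 -0.4;637 -22 0 17 -0.4;637 -22 0 17 -0.4;637 -22 0 17 -0.4;637 -22 0 17 -0.4;637 -22 0 17 -0.4;637 -22 40 17 -0.4;637 -22 78 17 -0.4;637 -22 78 17 -0.4;637 -22 78 17 -0.4;637 -22 78 17 -0.4;637 -22 78 17 -0.4;637 -22 78 17 -0.4")

```text
t: 31.75
tool_pos: [0.445, 0.2675, 0.149]
orientation: [2.574, 1.8, 0.005]
force: [-0.3, 0.4, 0.4]
opening: 0.065
gripper_force: 0.0
```

```bash
python3 - <<'E'
from h import *
s=robot.read_state(); p,M,h=pose(); print(p.round(4),np.degrees(h),s["opening"])
c=look("wrist","w12")
for q in ("blank_long","blank_short"):
    print(q,[(np.round(a["centre"],4).tolist(),round(a["conf"],2)) for a in robot.landmark_of("wrist",q)[:1]])
    for a in robot.regions_of("wrist",q)[:2]: print('  ',round(a["conf"],2),allrects(c,a["pixels"],.040))
p2=pose()[0]; print(p2.round(4))
E
```

```text
[0.445  0.2675 0.149 ] 69.9071423637296 0.06503400497358665
blank_long [([0.5016, 0.3127, 0.0101], 0.62)]
   0.72 [[504.2, 310.7, 159.5, 41.9, 71.2]]
blank_short [([0.4243, 0.3412, 0.0117], 0.65)]
   0.79 [[426.5, 336.2, 99.4, 41.9, 71.8]]
[0.4438 0.2675 0.1472]
```

View pics/w12.png

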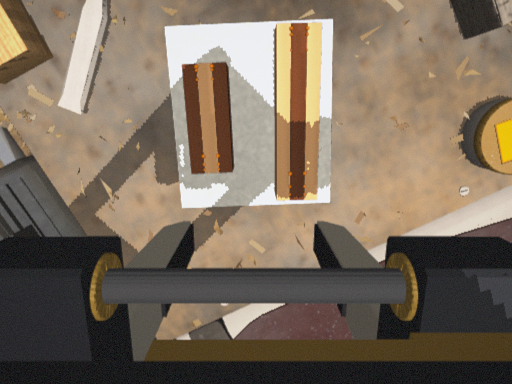

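The press board shows the short blank at (208,118) and the long blank at (298,111), both uncovered and undisturbed. I'll take the long one first.

Emit:
play_rows(increments="40 27 10 -1 -0.4;61 42 30 -1 -0.4;61 42 60 -1 -0.4;61 42 90 -1 -0.4;61 42 110 -1 -0.4;61 42 118 -1 -0.4;61 42 120 -1 -0.4;61 42 120 -1 -0.4;61 42 120 -1 -0.4")

```text
t: 32.9
tool_pos: [0.5051, 0.3111, 0.0286]
orientation: [2.558, 1.824, 0.004]
force: [0.3, -0.2, -0.2]
opening: 0.0653
gripper_force: 0.0
```

Emit:
play_rows(increments="0 0 15 0 -0.4;0 0 28 0 -0.4;0 0 36 0 -0.4;0 0 40 0 -0.4;0 0 43 0 -0.4;0 0 43 0 -0.4;0 0 43 0 1;0 0 43 0 1;0 0 43 0 1;0 0 43 0 1;0 0 43 0 1;0 0 43 0 1", force=25)

```text
t: 34.1
tool_pos: [0.5043, 0.3106, -0.0158]
orientation: [2.558, 1.824, 0.001]
force: [-0.0, -0.3, 2.6]
opening: 0.0397
gripper_force: 25.0
```

```bash
python3 - <<'E'
from h import *
s=robot.read_state(); p,M,h=pose(); print(p.round(4),np.degrees(h),s["opening"],s["gripper_force"],s["force"])
print(go((.4127,-.1277,.10),97.4))
E
```

```text
[ 0.5043  0.3106 -0.0158] 70.97159324582442 0.03972641872902005 25.00039279460907 [-0.03623764 -0.29110215  2.55131352]
([-444.2, 56.4, -115.9], -26.4)
```

Emit:
play_rows(increments="0 0 -8 0 1;0 0 -40 0 1;0 0 -85 0 1;-16 3 -120 -1 1;-52 10 -136 -3 1;-100 18 -136 -5 1;-147 27 -136 -7 1;-194 36 -136 -10 1;-241 44 -136 -12 1;-289 53 -136 -14 1;-336 62 -136 -17 1;-383 70 -136 -19 1;-430 79 -136 -22 1;-472 86 -136 -24 1;-504 92 -136 -25 1;-525 96 -136 -26 1;-525 96 -136 -26 1;-525 96 -136 -26 1;-525 96 -136 -26 1;-525 96 -136 -26 1")

```text
t: 36.1
tool_pos: [0.4238, -0.2161, 0.1198]
orientation: [-2.081, -2.354, -0.0]
force: [0.0, 0.0, -1.7]
opening: 0.0399
gripper_force: 25.0
```

```bash
python3 - <<'E'
from h import *
s=robot.read_state(); p,M,h=pose(); print(p.round(4),np.degrees(h),s["opening"],s["gripper_force"],s["force"])
for k in range(2):
    c=look("wrist",f"w13{k}")
    print([(np.round(a["centre"],4).tolist(),round(a["conf"],2)) for a in robot.landmark_of("wrist","bearers_wide")[:1]])
    for a in robot.regions_of("wrist","bearers_wide")[:3]: print('  ',round(a["conf"],2),allrects(c,a["pixels"],.016,60))
    for a in robot.regions_of("wrist","blank_long")[:1]: print('  blank',round(a["conf"],2),allrects(c,a["pixels"],p[2]+.0558,60))
print(pose()[0].round(4))
im=cv2.imread("pics/w130.png")
E
```

```text
[ 0.4238 -0.2161  0.1198] 97.04528220275157 0.0398793091843956 24.999754428863525 [ 0.0355279   0.01588538 -1.73600722]
[]
   0.85 [[403.6, -69.3, 89.2, 16.0, 7.0]]
  blank 0.57 [[428.3, -252.6, 39.6, 20.1, 7.0], [419.5, -180.2, 39.5, 88.0, 7.0]]
[]
   0.6 [[403.7, -69.0, 89.1, 14.5, 7.0]]
  blank 0.67 [[428.6, -253.4, 40.1, 20.7, 7.0], [419.4, -180.2, 40.4, 88.8, 7.0]]
[ 0.4236 -0.217   0.1198]
```

View pics/w130.png

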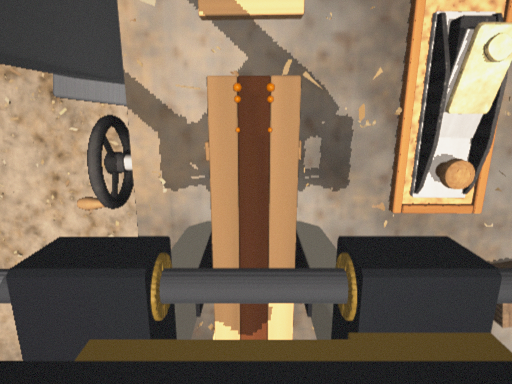

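The blank is held straight above, with the far wide bearer's near edge at row 17, the far bearer at x≈0.404 and heading 7°, and the plane resting in its tray at right. I'll move over the centre and lower.

Emit:
play_rows(increments="15 0 0 0 1;45 0 0 0 1;75 -1 10 0 1;91 -1 35 0 1;91 -1 70 0 1;91 -1 100 0 1;91 -1 115 0 1;91 -1 122 0 1;91 -1 125 0 1;91 -1 125 0 1;91 -1 125 0 1")

```text
t: 37.6
tool_pos: [0.4125, -0.1273, -0.004]
orientation: [2.081, 2.351, 0.001]
force: [-0.6, -0.3, -0.8]
opening: 0.0397
gripper_force: 25.0
```

Emit:
play_rows(increments="0 0 2 0 1;0 0 4 0 1;0 0 5 0 1;0 0 5 0 1")

```text
t: 38.0
tool_pos: [0.4114, -0.1269, -0.0103]
orientation: [-2.082, -2.352, 0.0]
force: [0.5, -0.4, -1.3]
opening: 0.0402
gripper_force: 25.0
```

Emit:
play_rows(increments="0 0 1 0 1;0 0 2 0 1;0 0 2 0 1;0 0 2 0 1")

```text
t: 38.4
tool_pos: [0.4116, -0.127, -0.0118]
orientation: [2.082, 2.352, 0.0]
force: [-3.7, 0.4, 5.4]
opening: 0.0398
gripper_force: 25.0
```

Contact at the predicted height. Release and check.

Emit:
play_rows(increments="0 0 -1 0 -0.5;0 0 -1 0 -0.5;0 0 -1 0 -0.5;0 0 -1 0 -0.5;0 0 -1 0 -0.5;0 0 -20 0 -0.4;0 0 -60 0 -0.4;0 0 -110 0 -0.4;0 0 -160 0 -0.4;-50 0 -200 0 -0.4;-60 0 -200 0 -0.4;-60 0 -200 0 -0.4;-60 0 -200 0 -0.4;-60 0 -200 0 -0.4")

```text
t: 39.8
tool_pos: [0.418, -0.1854, 0.1864]
orientation: [-2.08, -2.351, 0.0]
force: [-0.1, 0.4, 0.0]
opening: 0.0652
gripper_force: 0.0
```

```bash
python3 - <<'E'
from h import *
s=robot.read_state(); p,M,h=pose(); print(p.round(4),np.degrees(h),s["opening"])
c=look("wrist","w14")
for q,z in (("bearers_wide",.016),("blank_long",.044)):
    print(q,[(np.round(a["centre"],4).tolist(),round(a["conf"],2)) for a in robot.landmark_of("wrist",q)[:1]])
    for a in robot.regions_of("wrist",q)[:2]: print('  ',round(a["conf"],2),allrects(c,a["pixels"],z,40))
print(go((.4265-.0204,.336-.06,.15),70))
E
```

```text
[ 0.418  -0.1854  0.1864] 96.98835764760379 0.06523518432037806
bearers_wide [([0.4303, -0.3656, 0.011], 0.41)]
   0.69 [[386.0, -190.4, 21.8, 19.8, 6.2], [451.0, -180.8, 22.0, 18.6, 7.0], [371.5, -68.7, 24.6, 18.8, 6.9], [436.2, -59.9, 21.3, 18.8, 7.9]]
blank_long [([0.4089, -0.1288, 0.0147], 0.58)]
   0.89 [[411.6, -127.3, 40.9, 158.5, 7.3]]
   0.45 [[577.9, -125.4, 84.3, 183.8, 6.5]]
([459.8, 44.1, 37.5], 27.0)
```

The long blank is within about 2 mm and 0.5° of its bearers. Now the short blank.

Emit:
play_rows(increments="517 72 0 25 -0.4;517 72 0 25 -0.4;517 72 0 25 -0.4;517 72 0 25 -0.4;517 72 0 25 -0.4;517 72 0 25 -0.4;517 72 0 25 -0.4;517 72 0 25 -0.4;517 72 0 25 -0.4;517 72 0 25 -0.4;517 72 40 25 -0.4;517 72 80 25 -0.4;517 72 110 25 -0.4;517 72 124 25 -0.4;517 72 126 25 -0.4;517 72 126 25 -0.4;517 72 126 25 -0.4")

```text
t: 41.75
tool_pos: [0.4291, 0.3361, 0.0643]
orientation: [2.542, 1.845, 0.006]
force: [0.1, 0.8, 0.0]
opening: 0.0652
gripper_force: 0.0
```

```bash
python3 - <<'E'
from h import *
p,M,h=pose(); print(p.round(4),np.degrees(h))
c=look("wrist","w15")
for a in robot.regions_of("wrist","blank_short")[:2]: print('  ',round(a["conf"],2),allrects(c,a["pixels"],.04,40))
print(go((.4265,.3362,-.015),72))
E
```

```text
[0.4291 0.3361 0.0643] 71.94016596391097
   0.9 [[426.2, 339.0, 101.3, 40.9, 71.9]]
([-0.9, -2.6, 79.0], -0.1)
```

Emit:
play_rows(increments="1 0 15 0 -0.4;1 0 35 0 -0.4;1 0 55 0 -0.4;1 0 66 0 -0.4;1 0 71 0 -0.4;1 0 74 0 -0.4;1 0 74 0 -0.4;1 0 74 0 1;1 0 74 0 1;1 0 74 0 1;1 0 74 0 1;1 0 74 0 1;1 0 74 0 1", force=25)

```text
t: 43.15
tool_pos: [0.428, 0.3366, -0.0117]
orientation: [-2.542, -1.846, -0.001]
force: [-1.5, 0.5, 4.1]
opening: 0.04
gripper_force: 25.0
```

```bash
python3 - <<'E'
from h import *
s=robot.read_state(); p,M,h=pose(); print(p.round(4),np.degrees(h),s["opening"],s["gripper_force"],s["force"])
hh=np.radians(95.3); t=np.array([.5685-.1*np.cos(hh),-.3635-.1*np.sin(hh)]); print(t,go((*t,.13),95.3))
E
```

```text
[ 0.428   0.3366 -0.0117] 71.97389647206992 0.0399666820783101 25.000928342342377 [-1.51096155  0.45507909  4.06286364]
[ 0.57773706 -0.46307247] ([-714.0, 389.9, -142.0], -23.3)
```

Gripped. Lift and carry to a preview spot just short of the close bearers, in two calls.

Emit:
play_rows(increments="0 0 -8 0 1;0 0 -45 0 1;0 0 -90 0 1;-7 4 -125 0 1;-29 16 -142 -1 1;-64 35 -142 -2 1;-104 57 -142 -3 1;-143 78 -142 -5 1;-182 99 -142 -6 1;-221 121 -142 -7 1;-261 142 -142 -8 1;-300 164 -142 -10 1;-339 185 -142 -11 1;-378 207 -142 -12 1;-414 226 -142 -13 1;-443 242 -142 -14 1;-464 253 -142 -15 1;-471 257 -142 -15 1;-471 257 -142 -15 1")

```text
t: 45.05
tool_pos: [0.5262, -0.1918, 0.1298]
orientation: [-2.281, -2.159, 0.0]
force: [-0.6, -0.1, -0.5]
opening: 0.0397
gripper_force: 25.0
```

Emit:
play_rows(increments="-8 2 0 0 1;-30 7 0 -1 1;-65 16 0 -2 1;-105 25 0 -3 1;-145 35 0 -4 1;-185 45 0 -6 1;-220 53 0 -7 1;-248 60 0 -8 1;-264 64 0 -8 1;-269 65 0 -8 1;-269 65 0 -8 1;-269 65 0 -8 1;-269 65 0 -8 1")

```text
t: 46.35
tool_pos: [0.5775, -0.4617, 0.1301]
orientation: [-2.121, -2.317, -0.0]
force: [-0.2, 0.8, -1.1]
opening: 0.0396
gripper_force: 25.0
```

```bash
python3 - <<'E'
from h import *
s=robot.read_state(); p,M,h=pose(); print(p.round(4),np.degrees(h),s["opening"],s["gripper_force"],s["force"])
for k in range(2):
    c=look("wrist",f"w16{k}")
    print([(np.round(a["centre"],4).tolist(),round(a["conf"],2)) for a in robot.landmark_of("wrist","bearers_close")[:1]])
    for a in robot.regions_of("wrist","bearers_close")[:2]: print('  ',round(a["conf"],2),allrects(c,a["pixels"],.016,60))
    for a in robot.regions_of("wrist","blank_short")[:1]: print('  blank',round(a["conf"],2),allrects(c,a["pixels"],p[2]+.0517,60))
print(pose()[0].round(4),(-c[1].T@c[2]).round(4))
E
```

```text
[ 0.5775 -0.4617  0.1301] 95.0468279739101 0.039560801992447325 24.999847412109375 [-0.1510549   0.78028792 -1.08484046]
[]
   0.84 [[571.3, -394.6, 89.9, 19.0, 5.0], [566.9, -336.6, 89.0, 19.7, 5.0]]
  blank 0.73 [[581.0, -501.1, 40.5, 21.3, 5.0], [575.8, -440.7, 40.4, 62.0, 5.0]]
[]
   0.73 [[571.5, -394.0, 90.4, 19.8, 5.0], [566.4, -336.2, 89.4, 19.8, 4.3]]
  blank 0.84 [[580.9, -501.9, 39.6, 21.3, 5.0], [575.6, -441.5, 40.4, 62.0, 5.0]]
[ 0.5772 -0.463   0.1299] [ 0.5717 -0.3968  0.3292]
```

Both close sticks are clear: their midpoint is (0.569, −0.365), axis about 95°, and the blank is held square. Moving in and lowering.

Emit:
play_rows(increments="15 0 0 0 1;45 0 0 0 1;80 0 10 0 1;97 0 35 0 1;97 0 70 0 1;97 0 100 0 1;97 0 117 0 1;97 0 124 0 1;97 0 128 0 1;97 0 128 0 1;97 0 128 0 1")

```text
t: 47.85
tool_pos: [0.5698, -0.3674, 0.0036]
orientation: [2.121, 2.314, 0.0]
force: [-0.5, -0.8, -1.1]
opening: 0.0394
gripper_force: 25.0
```

Emit:
play_rows(increments="0 0 2 0 1;0 0 4 0 1;0 0 6 0 1;0 0 6 0 1")

```text
t: 48.25
tool_pos: [0.5685, -0.3663, -0.0046]
orientation: [-2.123, -2.315, 0.0]
force: [0.2, -0.8, -1.0]
opening: 0.0395
gripper_force: 25.0
```

Emit:
play_rows(increments="0 0 1 0 1;0 0 2 0 1;0 0 3 0 1;0 0 3 0 1")

```text
t: 48.65
tool_pos: [0.5686, -0.3664, -0.0074]
orientation: [-2.123, -2.315, 0.0]
force: [0.1, -1.2, -0.3]
opening: 0.0398
gripper_force: 25.0
```

Emit:
play_rows(increments="0 0 1 0 1;0 0 1 0 1;0 0 1 0 1")

```text
t: 48.95
tool_pos: [0.5688, -0.3665, -0.0077]
orientation: [2.123, 2.316, -0.0]
force: [-2.6, 1.4, 4.2]
opening: 0.04
gripper_force: 25.0
```

Contact as predicted. Release, retreat, and verify everything.

Emit:
play_rows(increments="0 0 -1 0 -0.5;0 0 -1 0 -0.5;0 0 -1 0 -0.5;0 0 -1 0 -0.5;0 0 -1 0 -0.5;0 0 -20 0 -0.5;0 0 -60 0 -0.5;0 0 -110 0 -0.5;0 0 -160 0 -0.5;-50 0 -200 0 -0.5;-60 0 -220 0 -0.5;-60 0 -220 0 -0.5;-60 0 -220 0 -0.5;-60 0 -220 0 -0.5;-60 0 -220 0 -0.5")

```text
t: 50.45
tool_pos: [0.5734, -0.4248, 0.2096]
orientation: [-2.12, -2.314, -0.0]
force: [-0.7, -0.5, -0.3]
opening: 0.0696
gripper_force: 0.0
```

```bash
python3 - <<'E'
from h import *
s=robot.read_state(); p,M,h=pose(); print(p.round(4),np.degrees(h),s["opening"])
c=look("wrist","w17")
for q,z in (("bearers_close",.016),("blank_short",.044),("blank_long",.044),("block_plane",.04),("caul",.03)):
    for a in robot.regions_of("wrist",q)[:1]: print(q,round(a["conf"],2),allrects(c,a["pixels"],z,40))
robot.read_camera("top")
for q in "block_plane plane_rest caul caul_rack blank_long bearers_wide blank_short bearers_close glue_bottle chisel".split():
    print(q,[(np.round(a["centre"],3).tolist(),round(a["conf"],2)) for a in robot.landmark_of("top",q)[:1]])
E
```

```text
[ 0.5734 -0.4248  0.2096] 95.02137148787253 0.06957674559610223
bearers_close 0.98 [[604.9, -391.3, 22.7, 16.6, 5.0], [538.2, -397.1, 23.0, 19.0, 5.0], [599.2, -332.6, 23.3, 18.8, 5.0], [533.0, -337.8, 22.2, 17.6, 5.0]]
blank_short 0.97 [[569.0, -367.4, 39.8, 98.1, 5.0]]
caul 0.62 [[434.8, -371.3, 169.5, 64.6, 86.3]]
block_plane [([0.594, -0.128, 0.002], 0.64)]
plane_rest [([0.593, -0.126, -0.0], 0.88)]
caul [([0.428, -0.369, 0.008], 0.67)]
caul_rack []
blank_long [([0.568, -0.371, 0.021], 0.42)]
bearers_wide []
blank_short [([0.572, -0.367, 0.017], 0.86)]
bearers_close [([0.572, -0.364, -0.002], 0.61)]
glue_bottle [([0.735, -0.174, 0.001], 0.78)]
chisel [([0.372, 0.482, -0.0], 0.82)]
```

```bash
python3 -c "
from plant import robot; print(robot.close_job())"
```

```text
the job is handed in; nothing more can be done
None
```

The job is handed in at about 51 s of robot time, and the verdict was not shown: the plane is in its rest, the caul in its rack, and both blanks lie square on their own bearers within about 3 mm of centre, with the bottle and chisel untouched.

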